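Load the clutch drum into the hand press

ROBOT

A 6-joint arm with a two-finger parallel gripper is mounted at the origin on the work surface. World frame = base frame: x ahead of the robot, y to its left, z up, the work surface at z = 0. Lengths are in m, angles in rad, forces in N, time in s.
With the tool pointing down it reaches from about 0.3 to 0.825 m from the base axis. Payload 5.4 kg.
Tool frame: the origin (TCP) lies midway between the tips of the shut fingers; the grasp point (between the pads) lies r.grasp_offset behind it (r.grasp_offset is the distance from the TCP to the grasp point, in m); z points along the fingers, y is the line along which they close (so a half turn about z gives the same grasp; the last joint's range is limited). The gripper opens to 92 mm and grips with 3 to 60 N. Pads are 20 mm wide; open, the fingers measure 128 mm over their backs; the gripper's body (75 mm by 189 mm) begins 69 mm behind the grasp point.
Start: joints at [-1.435, 0.158, 1.597, -0, 1.386, -0.21], TCP at [0.195, -0.541, 0.215] pointing down, gripper open.
Joint ranges: [-2.91, 2.91], [-0.94, 2.29], [0.18, 2.7], [-1.29, 4.43], [0.17, 2.64], [-3, 3]. Speed limits (rad/s): [2.57, 2.57, 3.14, 3.14, 3.14, 3.14].

INTERFACE

Orientations are given as a 3x3 rotation matrix whose columns are the frame's x, y, z axes.
In Python, from workcell import get_obs, eyes, order, r gives the robot as it stands. The module is installed in compiled form; this text tells all that it offers.
- The arm moves only by the tool jog_arm, never from a script. Its argument "commands" is text: rows parted by semicolons, each of 7 numbers parted by spaces: the shift along the tool's x, y, z in cm, then the turn, a rotation vector about the tool's x, y, z in degrees, then the finger opening in cm, from 0 to 9.19. A call has 1 to 20 rows; each row shifts and turns the commanded pose from where the row before left it, along the tool's axes as they then stand; what a row does not reach is not made up. A row lasts 1/10 s, in which the tool goes at most 50 mm and 8.59 degrees, less where a joint would pass 70% of its speed; a pose out of reach is approached as far as the arm can. A call with a gripper value outside its range is refused whole. The fingers move at their own pace and stop on an object; "force" is the grip in N (left out, the last holds). Time passes only in rows, so rows that do not move let the fingers close. It gives the time, the measured TCP pose, the force, the opening and the grip force at its end, in the units of the state.
- get_obs(): the state, without advancing time (a new reading comes with each control period).
- eyes.snapshot(name): name is "scene" or "top"; returns the picture (420x560x3 uint8, red, green, blue); there is no depth.
- eyes.get_calibration(name): a dict with "intrinsics" (3x3 intrinsics, pixels), "k1" (the pictures are not rectified: a ray, as slopes to the right and down, at radius r is drawn at 1 + k1 r^2 times it, then the intrinsics apply), "world_from_camera" (4x4, takes a point from camera to world coordinates). Camera axes: x right, y up, looking along -z (the intrinsics and any distortion apply to the point x, -y, -z); pixel columns grow to the right and rows downward; lengths in m; the calibration is good to about 2 mm. A picture is of the moment at which its call begins. get_calibration takes no time and is no camera call.
- order.job_done(): hands the job in; it is judged then, once.
The state is a dict: "t": time; "qpos": joint angles; "dq": joint speeds; "joint_efforts": joint torques, N m; "ee_pos": TCP position; "tcp_rot": TCP orientation; "force": force on the tool from outside, world axes, zero at the start; "moment": the same for the moment, N m; "width": opening from 0.0 (shut) to 1.0 (fully open); "finger_force": force on a finger pad.
Only numpy, scipy, OpenCV 4.12 (cv2) and the standard library are available. Lean on these libraries where they do the work, as an engineer would, in place of code of your own. Each camera call takes 0.05 s, during which the arm holds its last target. There are 200 camera calls.

TASK

Move the input shaft out of the way and stand it gently upright in the parts tray. Then slide the clutch drum along the bench, without lifting it, until it stands centred on the scribed circle under the hand press with its ear facing the pointer at the back of the press, and finally push the press knob down until the foot rests on the drum's rim. Keep the shaft upright, and leave the spray can, the spanner and the gear ring alone.

Things in the scene. Friction and masses are not known exactly. Their poses are not given: they have to be found in the camera images.
- press_spot (a point): Centre of the scribed circle (142 mm across) on the bench under the fixed hand press; at bench height, no step there. x points horizontally from the open front of the press to its back, y across the press, z up. Two round columns (32 mm) at x 0, y -135 and +135 mm stand on feet 20 mm high, inner edges at y -110 and +110 mm, x -120 to +140 mm.
- pointer (a point): Top of the front edge of the pointer, an upright metal square bar (edge towards the circle) 60 mm tall on the low bar (20 mm high) that closes the back of the press base; 122 mm from the circle's centre, 65 mm above the bench; axes as for the circle's centre.
- head_front (a point): Middle of the lower front edge of the press's grey head plate, 165 mm above the bench, 95 mm in front of the circle's centre; axes as there. The plate is 140 mm deep, 320 mm wide, 30 mm thick. It keeps an upright gripper from following the drum to the circle; a gripper leaning back to the front, away from the press, has room.
- ram (a joint): How far the press ram is pushed down, in m: 0 fully up, 0.050 fully down; it stays where it is left and takes about 5 N to move. On it: a steel foot, a disc 140 mm across and 12 mm thick over the circle, underside 115 mm above the bench at 0, so it meets the rim of a 75 mm drum at 0.040.
- knob_top (a point): Centre of the top face of the black round knob, 60 mm across and 26 mm high, on top of the ram above the head plate; it moves down with the ram, z up; 276 mm above the bench when the ram is at 0. Push it straight down.
- drum_mid (a point): Aluminium clutch drum, loose, standing on the bench open side up: 130 mm outside diameter, 75 mm high, wall 8 mm, about 0.85 kg. The point lies on its axis half-way up (37.5 mm above the bench). x points horizontally from the axis through the drum's one ear: a block sticking out from the wall to 100 mm from the axis, 18 mm wide, from 25 to 70 mm above the bench. z is up.
- shaft_mid (a point): Steel input shaft, loose, standing upright on its gear: gear 64 mm diameter and 22 mm high, then a round bar 28 mm diameter up to 140 mm; about 0.5 kg. The point lies on its axis half-way up, 70 mm above its foot; z along its axis, up. It stands between the drum and the press.
- tray_in (a point): Centre of the inner floor of the shallow open steel parts tray, fixed on the bench: outside 160 mm in x, 220 mm in y, 25 mm high, walls 4 mm, floor 4 mm above the bench. z up.
- can: White spray can, 60 mm diameter, 160 mm high, a bystander standing on the bench; origin at the centre of its foot.
- spanner: Steel spanner, 190 mm long, a bystander lying on the bench; origin under its middle, x along it.
- gear: Steel gear ring, 100 mm diameter, 35 mm high, a bystander lying flat on the bench; origin on its axis at the bottom.
- drum_ear (a point): Middle of the drum's ear: 82 mm from the drum's axis along the drum's x, 47.5 mm above the bench; axes as for the drum. The ear can be pinched across its 18 mm width from above, or the drum turned by it.
There are look-alikes about, which are no part of the job. Leave any pink or red look-alike of the part that bears shaft_mid alone.

How it is judged:
On the way, in this order (a step that is already met when the one before it is completed fails the run):
1. the input shaft stands upright in the parts tray, let go (x of shaft_mid in the frame of tray_in between -0.06 and 0.06 m and y of shaft_mid in the frame of tray_in between -0.09 and 0.09 m and angle between shaft_mid's own z axis and vertical below 0.105 rad and height (world z) of shaft_mid below 0.08 m and contact force between shaft and the fingers below 0.1 N), for 0.2 s.
2. the drum stands on the scribed circle with its ear facing the pointer (horizontal distance between drum_mid and press_spot below 0.015 m and angle between the x axis of drum_mid and the x axis of press_spot, either way round below 0.227 rad and x of drum_ear in the frame of press_spot above 0.04 m and angle between drum_mid's own z axis and vertical below 0.06 rad and height (world z) of drum_mid below 0.0415 m), for 0.2 s.
3. the press foot is down on the drum's rim (all of step 2 and value of joint ram above 0.036 m), for 0.2 s.
At the end, for the whole second after the job is handed in: Shaft upright (6 degrees) in the tray, let go; drum flat on the bench, axis within 15 mm of the circle's centre, ear towards the pointer within 13 degrees; press foot at most 4 mm above the drum's rim (ram at least 0.036); drum and shaft at rest (all of step 1 and all of step 3 and linear speed of each of drum, shaft below 0.02 m/s); the robot touches nothing.
It fails at once if the drum is lifted off the bench by more than 15 mm or tipped (height (world z) of drum_mid above 0.0525 m or angle between drum_mid's own z axis and vertical above 0.3 rad).
It fails at once if the shaft is tipped over (more than 35 degrees) (angle between shaft_mid's own z axis and vertical above 0.6 rad).
It fails at once if the shaft is slammed into the tray (more than 80 N) (contact force between shaft and tray above 80 N).
It fails at once if the spray can, the spanner or the gear ring is moved by more than 30 mm (distance of any of can, spanner, gear from where it was at the start of the episode above 0.03 m).
It also fails if it takes over 72 s, if anything falls off the work surface, if the arm or the gripper's body presses on something with over 40 N, if the wrist force passes 120 N, or if a joint passes its speed limit or range.

## Working session

There is one attempt and no reset: what is moved stays moved. The work goes in short steps, Python scripts to look and compute and a tool call to move; the robot and the scene stay as the last step left them, time stands still between calls to the robot, and variables do not carry over. Pictures are saved under pics/ and viewed, at most 10 in all, crops included, and the job is handed in when it is done.

Besides the shell and the picture viewer there is one more tool, called as name(argument=value, ...), one argument or row to a line, values as JSON. jog_arm: Moves the arm, as the interface text tells. Its arguments: {"type":"object","properties":{"commands":{"type":"string"},"force":{"type":"number"}},"required":["commands"]}

```bash
mkdir -p pics; python3 - <<'E'
from workcell import get_obs, eyes, order, r
import cv2
for n in("scene","top"):
    im=eyes.snapshot(n); cv2.imwrite(f"pics/{n}0.png",cv2.resize(im[:,:,::-1],(784,588),interpolation=cv2.INTER_CUBIC)); cv2.imwrite(f"{n}_raw0.png",im[:,:,::-1])
    c=eyes.get_calibration(n); print(c)
print(get_obs(), r.grasp_offset)
E
```

```text
{'intrinsics': array([[447.37203306,   0.        , 277.45208158],
       [  0.        , 447.37203306, 207.83126204],
       [  0.        ,   0.        ,   1.        ]]), 'k1': 0.049062463511361835, 'world_from_camera': array([[ 0.77721015, -0.44430225,  0.44557817,  1.09823355],
       [ 0.6292286 ,  0.55323779, -0.54589313, -0.69392047],
       [-0.00396913,  0.70464421,  0.7095497 ,  1.0602608 ],
       [ 0.        ,  0.        ,  0.        ,  1.        ]])}
{'intrinsics': array([[429.75682512,   0.        , 283.78415917],
       [  0.        , 429.75682512, 207.27495246],
       [  0.        ,   0.        ,   1.        ]]), 'k1': -0.01725681296189476, 'world_from_camera': array([[ 0.00883878,  0.99824883, -0.05849061,  0.45769485],
       [-0.99991955,  0.00935543,  0.00856507,  0.01551666],
       [ 0.00909727,  0.0584102 ,  0.99825122,  1.32666872],
       [ 0.        ,  0.        ,  0.        ,  1.        ]])}
{'t': 0.1, 'qpos': array([-1.43507167e+00,  1.58984566e-01,  1.59806255e+00, -3.03769031e-05,
        1.38620297e+00, -2.10128153e-01]), 'dq': array([ 2.36056199e-03, -4.49305562e-03, -2.43840525e-03,  4.50776343e-05,
        5.68915651e-04, -4.74478395e-04]), 'joint_efforts': array([ 9.37769728e-04, -3.86503422e+01, -3.22960496e+01,  7.04569649e-02,
        3.39570804e-02, -4.72709803e-05]), 'ee_pos': array([ 0.19480397, -0.54041073,  0.21374011]), 'tcp_rot': array([[ 9.40784835e-01,  3.39004174e-01, -2.53851733e-04],
       [ 3.39004121e-01, -9.40783462e-01,  1.63815748e-03],
       [ 3.16522710e-04, -1.62721050e-03, -9.99998626e-01]]), 'force': array([-0.64213938,  0.0941876 ,  0.47123385]), 'moment': array([ 0.03543614,  0.02771308, -0.01060508]), 'finger_force': 0.0, 'width': 0.9957795312558797} 0.0187
```

View pics/scene0.png

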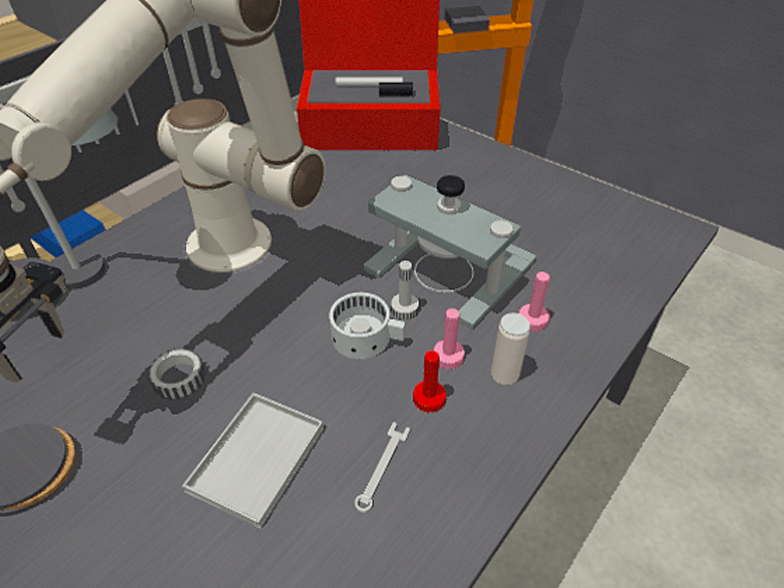

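View pics/top0.png

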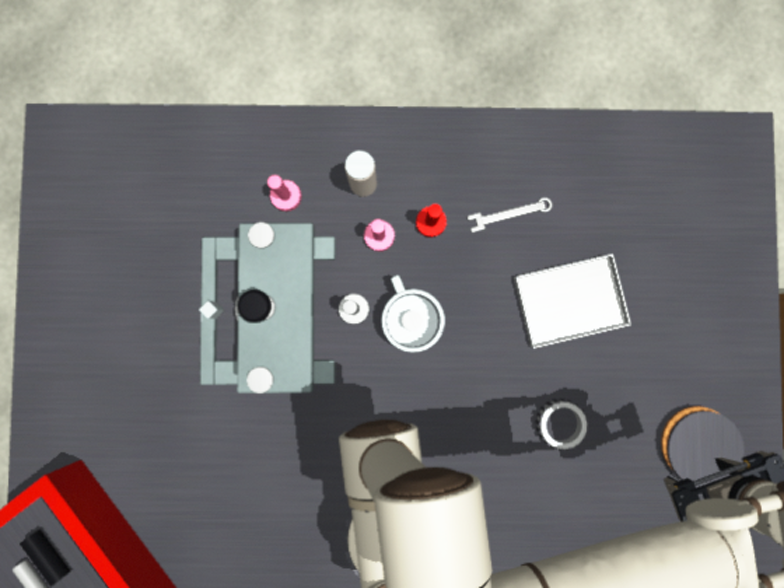

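Candidates for the shaft in the top view: grey (352,308), pink (379,235), pink (285,194) and red (432,220). The grey steel one between the drum and the press fits, because the coloured ones are excluded. I'll confirm with an enlarged crop.

```bash
cat > h.py <<'E'
import numpy as np, cv2
from workcell import get_obs, eyes, order, r
def ray(n,uv):
    c=eyes.get_calibration(n);K=c["intrinsics"];T=c["world_from_camera"];k=c["k1"]
    d=np.array([(uv[0]-K[0,2])/K[0,0],(uv[1]-K[1,2])/K[1,1]]);s=d.copy()
    for _ in range(20): s=d/(1+k*(s@s))
    return T[:3,3],T[:3,:3]@np.array([s[0],-s[1],-1])
def onz(n,uv,z):
    o,d=ray(n,uv); return (o+d*(z-o[2])/d[2])
def proj(n,P):
    c=eyes.get_calibration(n);K=c["intrinsics"];T=c["world_from_camera"]
    p=T[:3,:3].T@(np.asarray(P)-T[:3,3]); s=np.array([p[0],-p[1]])/-p[2]; s=s*(1+c["k1"]*(s@s))
    return K[:2,:2]@s+K[:2,2]
E
python3 - <<'E'
from h import *
im=cv2.imread("top_raw0.png")
a=cv2.resize(im[150:290,135:335],None,fx=4,fy=4,interpolation=cv2.INTER_CUBIC); cv2.imwrite("pics/crop_top.png",a)
im=cv2.imread("scene_raw0.png")
a=cv2.resize(im[115:265,225:425],None,fx=4,fy=4,interpolation=cv2.INTER_CUBIC); cv2.imwrite("pics/crop_sc.png",a)
E
```

```text
(no output)
```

View pics/crop_top.png

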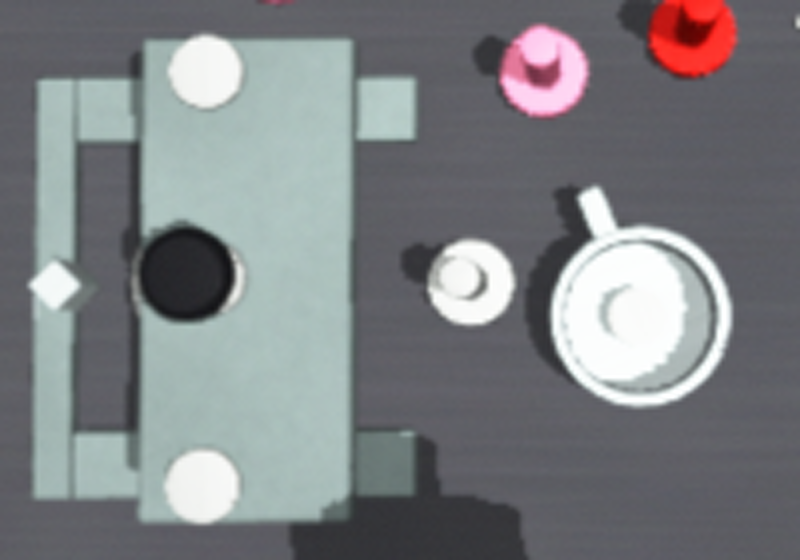

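View pics/crop_sc.png

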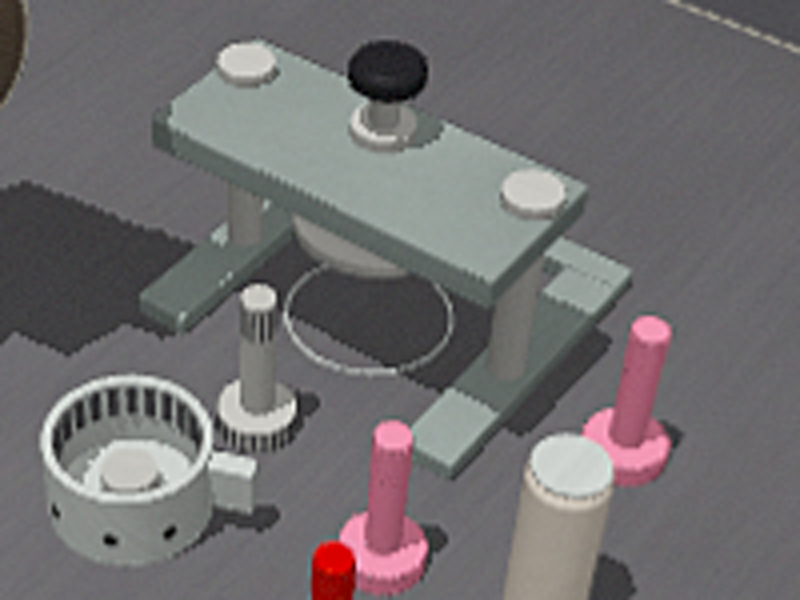

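```bash
python3 - <<'E'
from h import *
np.set_printoptions(precision=4,suppress=True)
T=lambda u,v,z:onz("top",((u+.5)/4-.5+135,(v+.5)/4-.5+150),z)
S=lambda u,v,z:onz("scene",((u+.5)/4-.5+225,(v+.5)/4-.5+115),z)
f1=T(416,140,.02);f2=T(416,431,.02);b1=T(37,79,.02);b2=T(33,498,.02)
print("feet inner front",f1,f2,np.linalg.norm(f1-f2),"back corners",b1,b2)
yax=(f2-f1)/np.linalg.norm(f2-f1); ang=[np.arctan2(*( (a-b)[:2][::-1])) for a,b in((f1,f2),(b1,b2),(T(352,40,.195),T(352,520,.195)))]
print("angles of +x-ish line deg",np.degrees(ang))
xp=((b1+b2)-(f1+f2))/2; xp/=np.linalg.norm(xp); print("x press",xp,"mid front",(f1+f2)/2,"depth",np.linalg.norm((b1+b2-f1-f2)/2))
print("spot from feet",(f1+f2)/2+.12*xp)
print("head front",(T(352,40,.195)+T(352,520,.195))/2,(T(352,40,.195)+T(352,520,.195))/2+.095*xp)
print("pointer edge",T(82,285,.065),T(82,285,.065)-.122*xp, "diamond ctr",T(55,286,.065),T(55,286,.08))
pts=np.array([S(u,v,0)[:2] for u,v in((285,318),(452,320),(370,373),(310,352),(430,352),(300,290),(438,287))])
A=np.c_[2*pts,np.ones(len(pts))];s=np.linalg.lstsq(A,(pts**2).sum(1),rcond=None)[0];print("circle",s[:2],np.sqrt(s[2]+s[:2]@s[:2]))
print("knob",T(186,274,.276),S(388,65,.276))
print("shaft top",T(460,278,.14),S(260,296,.14),"gear",T(472,281,.022))
print("drum rim",T(641,315,.075),S(128,432,.075)," ear",T(593,190,.07),T(602,212,.07))
# tray & masks
im=cv2.imread("top_raw0.png")
W=lambda L:[onz("top",(u/1.4,v/1.4),z) for u,v,z in L]
t=np.array(W([(516,275,.025),(612,255,.025),(630,326,.025),(533,347,.025)]));print("tray",t,t.mean(0))
for n,p in zip(("can","gear","spanner ends","","pink1","pink2","red"),W([(360,163,.16),(563,424,.035),(472,222,0),(549,205,0),(379,235,.022),(285,194,.022),(432,220,.022)])):print(n,p)
# circle fit of drum
g=cv2.cvtColor(im,cv2.COLOR_BGR2GRAY)
m=(g>150).astype(np.uint8);m[:, :268]=0;m[:,330:]=0;m[:190]=0;m[260:]=0
c=max(cv2.findContours(m,0,1)[0],key=cv2.contourArea);print(cv2.minEnclosingCircle(c),cv2.boundingRect(c),cv2.fitEllipse(c))
E
```

```text
feet inner front [0.6022 0.1428 0.02  ] [0.3812 0.1395 0.02  ] 0.221012990865987 back corners [0.6464 0.4332 0.02  ] [0.3283 0.4275 0.02  ]
angles of +x-ish line deg [0.8513 1.0296 0.9744]
x press [-0.0152  0.9999  0.    ] mid front [0.4917 0.1411 0.02  ] depth 0.2892773282180845
spot from feet [0.4899 0.2611 0.02  ]
head front [0.4912 0.1665 0.195 ] [0.4898 0.2615 0.195 ]
pointer edge [0.4881 0.3816 0.065 ] [0.49   0.2596 0.065 ] diamond ctr [0.4872 0.4014 0.065 ] [0.4869 0.3968 0.08  ]
circle [0.4941 0.262 ] 0.06993779874099991
knob [0.4904 0.257  0.276 ] [0.5053 0.242  0.276 ]
shaft top [0.4936 0.0993 0.14  ] [0.4975 0.1008 0.14  ] gear [0.495  0.0985 0.022 ]
drum rim [ 0.4698 -0.028   0.075 ] [ 0.4701 -0.0238  0.075 ]  ear [0.5611 0.0077 0.07  ] [0.545  0.0009 0.07  ]
tray [[ 0.5695 -0.2536  0.025 ]
 [ 0.6154 -0.4645  0.025 ]
 [ 0.4607 -0.502   0.025 ]
 [ 0.4137 -0.2901  0.025 ]] [ 0.5148 -0.3776  0.025 ]
can [0.776  0.0811 0.16  ]
gear [ 0.2508 -0.3515  0.035 ]
spanner ends [ 0.6891 -0.1609  0.    ]
 [ 0.7294 -0.3334  0.    ]
pink1 [0.6545 0.0453 0.022 ]
pink2 [0.743  0.2523 0.022 ]
red [ 0.6887 -0.0703  0.022 ]
((292.33465576171875, 223.16929626464844), 28.51861000061035) (273, 197, 45, 55) ((294.0404968261719, 226.7582244873047), (42.573646545410156, 51.88001251220703), 155.4384765625)
```

The crop confirms the grey toothed shaft at (460,278), standing between the drum and the press. Measured positions:
- **Shaft:** (0.495, 0.099)
- **Drum:** (0.470, -0.026), ear at yaw 20°
- **Press spot:** (0.490, 0.261), press x at yaw 91°
- **Tray:** (0.515, -0.378)

First I turn the tool so its y lies along world x, then travel to the shaft.

jog_arm(
  commands="0 0 0 0 0 -7.8 9.19;0 0 0 0 0 -7.8 9.19;0 0 0 0 0 -7.8 9.19;0 0 0 0 0 -7.8 9.19;0 0 0 0 0 -7.8 9.19;0 0 0 0 0 -7.8 9.19;0 0 0 0 0 -7.8 9.19;0 0 0 0 0 -7.8 9.19;0 0 0 0 0 -7.8 9.19;3.2 1.5 0 0 0 0 9.19;3.2 1.5 0 0 0 0 9.19;3.2 1.5 0 0 0 0 9.19;3.2 1.5 0 0 0 0 9.19;3.2 1.5 0 0 0 0 9.19;3.2 1.5 0 0 0 0 9.19;3.2 1.5 0 0 0 0 9.19;3.2 1.5 0 0 0 0 9.19;3.2 1.5 0 0 0 0 9.19;3.2 1.5 0 0 0 0 9.19;3.2 1.5 0 0 0 0 9.19",
  force=25,
)

```text
t: 2.1
ee_pos: [0.36, -0.1874, 0.2143]
tcp_rot: [[0.0, 1.0, -0.0], [1.0, -0.0, 0.0], [0.0, -0.0, -1.0]]
force: [0.3, -0.1, -0.0]
width: 1.002
finger_force: 0.0
```

jog_arm(
  commands="3.2 1.5 0 0 0 0 9.19;3.2 1.5 0 0 0 0 9.19;3.2 1.5 0 0 0 0 9.19;3.2 1.5 0 0 0 0 9.19;3.2 1.5 0 0 0 0 9.19;3.2 1.5 0 0 0 0 9.19;3.2 1.5 0 0 0 0 9.19;3.2 1.5 0 0 0 0 9.19;2.9 1.5 0 0 0 0 9.19;0 0 3 0 0 0 9.19;0 0 3 0 0 0 9.19;0 0 3 0 0 0 9.19;0 0 3 0 0 0 9.19;0 0 1.4 0 0 0 9.19;0 0 0 0 0 0 5;0 0 0 0 0 0 3.6;0 0 0 0 0 0 2;0 0 0 0 0 0 2;0 0 0 0 0 0 2;0 0 0 0 0 0 2",
)

```text
t: 4.1
ee_pos: [0.4951, 0.0961, 0.0812]
tcp_rot: [[-0.0, 1.0, 0.001], [1.0, 0.0, -0.0], [-0.0, 0.001, -1.0]]
force: [0.0, -0.7, -0.2]
width: 0.502
finger_force: 0.0
```

jog_arm(
  commands="0 0 0 0 0 0 2;0 0 0 0 0 0 2;0 0 0 0 0 0 2;0 0 0 0 0 0 2;0 0 0 0 0 0 2;0 0 0 0 0 0 2;0 0 0 0 0 0 2;0 0 0 0 0 0 2",
)

```text
t: 4.9
ee_pos: [0.4948, 0.0961, 0.0806]
tcp_rot: [[-0.0, 1.0, 0.0], [1.0, 0.0, -0.0], [-0.0, 0.0, -1.0]]
force: [0.6, 1.0, -1.3]
width: 0.304
finger_force: 25.0
```

jog_arm(
  commands="0 0 -1 0 0 0 2;0 0 -2 0 0 0 2;0 0 -3 0 0 0 2;0 0 -3 0 0 0 2;0 0 -1 0 0 0 2;-1.5 0 0 0 0 0 2;-3 0.1 0 0 0 0 2;-4 0.2 0 0 0 0 2;-4 0.2 0 0 0 0 2;-4 0.2 0 0 0 0 2;-4 0.2 0 0 0 0 2;-4 0.2 0 0 0 0 2;-4 0.2 0 0 0 0 2;-4 0.2 0 0 0 0 2;-4 0.2 0 0 0 0 2;-4 0.2 0 0 0 0 2;-3.5 0.1 0 0 0 0 2;-2.2 0 0 0 0 0 2;-1 0 0 0 0 0 2;0 0 0 0 0 0 2",
)

```text
t: 6.9
ee_pos: [0.514, -0.376, 0.1791]
tcp_rot: [[0.001, 1.0, -0.002], [1.0, -0.001, 0.002], [0.002, -0.002, -1.0]]
force: [-0.1, 0.1, -5.4]
width: 0.297
finger_force: 25.0
```

jog_arm(
  commands="0 0 2 0 0 0 2;0 0 3 0 0 0 2;0 0 2 0 0 0 2;0 0 1 0 0 0 2;0 0 0.5 0 0 0 2;0 0 0.3 0 0 0 2;0 0 0.2 0 0 0 2;0 0 0.1 0 0 0 2;0 0 0.1 0 0 0 2;0 0 0.1 0 0 0 2;0 0 0 0 0 0 2",
)

```text
t: 8.0
ee_pos: [0.5148, -0.3759, 0.0876]
tcp_rot: [[-0.0, 1.0, 0.0], [1.0, 0.0, 0.0], [0.0, 0.0, -1.0]]
force: [-0.4, -1.0, -5.9]
width: 0.301
finger_force: 25.0
```

jog_arm(
  commands="0 0 0.1 0 0 0 2;0 0 0.1 0 0 0 2;0 0 0 0 0 0 2;0 0 0.1 0 0 0 2;0 0 0 0 0 0 2",
)

```text
t: 8.5
ee_pos: [0.5149, -0.376, 0.0847]
tcp_rot: [[-0.0, 1.0, 0.0], [1.0, 0.0, -0.0], [-0.0, 0.0, -1.0]]
force: [-0.0, -0.5, -5.0]
width: 0.296
finger_force: 25.0
```

jog_arm(
  commands="0 0 0.1 0 0 0 2;0 0 0 0 0 0 2;0 0 0.05 0 0 0 2;0 0 0 0 0 0 2",
)

```text
t: 8.9
ee_pos: [0.5151, -0.3761, 0.0846]
tcp_rot: [[-0.0, 1.0, 0.0], [1.0, 0.0, -0.001], [-0.001, 0.0, -1.0]]
force: [-3.1, 3.5, 6.4]
width: 0.302
finger_force: 25.0
```

Contact with the tray floor. I release, lift clear and start back toward the drum.

jog_arm(
  commands="0 0 -0.1 0 0 0 4;0 0 0 0 0 0 5.5;0 0 0 0 0 0 7;0 0 0 0 0 0 7;0 0 0 0 0 0 7;0 0 0 0 0 0 7;0 0 0 0 0 0 7;0 0 0 0 0 0 7;0 0 -2 0 0 0 7;0 0 -3 0 0 0 7;0 0 -4 0 0 0 7;0 0 -4 0 0 0 7;4 0 0 0 0 0 5;4 0 0 0 0 0 5;4 0 0 0 0 0 5;4 0 0 0 0 0 5;4 0 0 0 0 0 5;2 0 0 0 0 0 5",
)

```text
t: 10.7
ee_pos: [0.5145, -0.153, 0.2142]
tcp_rot: [[-0.002, 1.0, 0.0], [1.0, 0.002, 0.001], [0.001, 0.0, -1.0]]
force: [1.1, -0.3, 0.2]
width: 0.547
finger_force: 0.0
```

```bash
python3 - <<'E'
from h import *
im=eyes.snapshot("scene")[:,:,::-1]; a=im[100:400,100:400]; cv2.imwrite("pics/after_shaft.png",cv2.resize(a,(600,600),interpolation=cv2.INTER_CUBIC))
E
```

```text
(no output)
```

View pics/after_shaft.png

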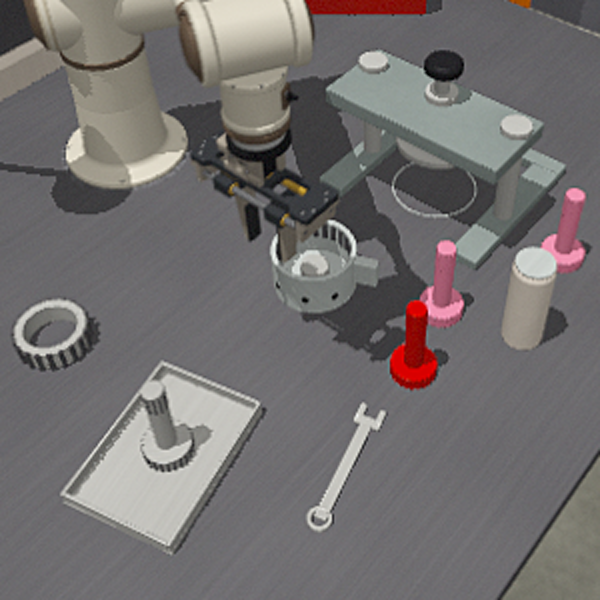

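The shaft stands upright in the tray at (165,430) in this crop, clear of the fingers. The drum has not moved. Next I pinch the ear from above.

jog_arm(
  commands="3.1 0.7 0 0 0 0 5;3.1 0.7 0 0 0 0 5;3.1 0.7 0 0 0 0 5;3.1 0.7 0 0 0 0 5;3.2 0.7 0 0 0 0 5;0 0 0 0 0 7.8 5;0 0 0 0 0 7.8 5;0 0 0 0 0 7.8 5;0 0 0 0 0 7.8 5;0 0 0 0 0 7.8 5;0 0 0 0 0 7.8 5;0 0 0 0 0 7.8 5;0 0 0 0 0 7.8 5;0 0 0 0 0 7.8 5;0 0 4 0 0 0 5;0 0 3 0 0 0 5;0 0 2 0 0 0 5;0 0 0 0 0 0 5",
)

```text
t: 12.55
ee_pos: [0.5473, 0.0002, 0.1207]
tcp_rot: [[0.941, 0.339, -0.007], [0.339, -0.941, 0.001], [-0.006, -0.003, -1.0]]
force: [-0.4, -0.1, 0.2]
width: 0.544
finger_force: 0.0
```

```bash
python3 - <<'E'
from h import *
o=get_obs();print(o['ee_pos'],o['qpos'])
im=eyes.snapshot("top")[:,:,::-1]; cv2.imwrite("pics/ear.png",cv2.resize(im[140:290,180:380],(800,600),interpolation=cv2.INTER_CUBIC))
E
```

```text
[5.47280009e-01 1.73032548e-04 1.20718428e-01] [-2.20449059e-01  1.84027109e-01  1.76148545e+00 -1.95049864e-04
  1.20280760e+00  1.00500376e+00]
```

View pics/ear.png

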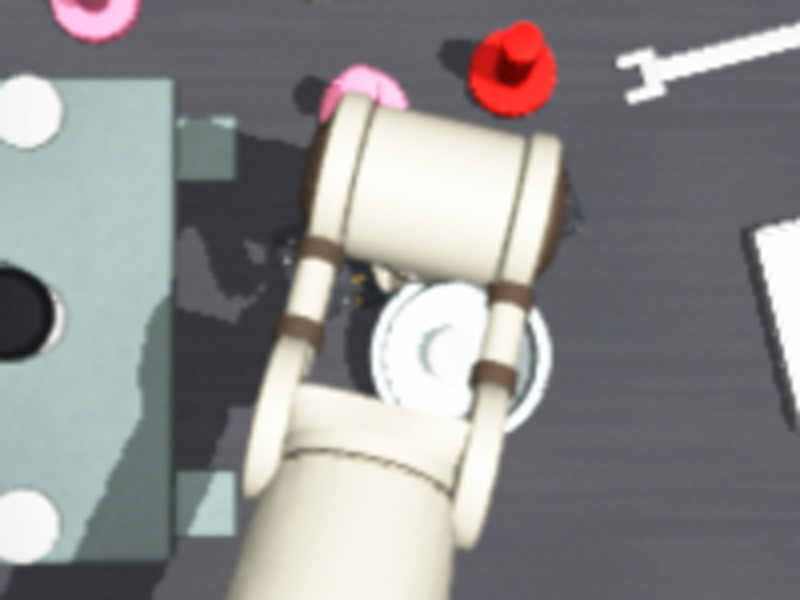

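The drum is unchanged and the arm is above the ear. I descend and pinch.

jog_arm(
  commands="0.3 -0.2 3 0 0 0 5;0 0 3 0 0 0 5;0 0 2 0 0 0 5;0 0 1 0 0 0 5;0 0 0 0 0 0 4;0 0 0 0 0 0 1;0 0 0 0 0 0 1;0 0 0 0 0 0 1;0 0 0 0 0 0 1;0 0 0 0 0 0 1;0 0 0 0 0 0 1;0 0 0 0 0 0 1;0 0 0 0 0 0 1;0 0 0 0 0 0 1;0 0 0 0 0 0 1;0 0 0 0 0 0 1",
  force=15,
)

```text
t: 14.2
ee_pos: [0.553, 0.0029, 0.0354]
tcp_rot: [[0.941, 0.339, 0.002], [0.339, -0.941, -0.0], [0.002, 0.001, -1.0]]
force: [-0.2, 1.7, 6.2]
width: 0.196
finger_force: 14.9
```

jog_arm(
  commands="0 -0.4 0 0 0 -2.6 1;-0.03 -0.78 0 0 0 -5.1 1;-0.03 -0.78 0 0 0 -5.1 1;-0.03 -0.78 0 0 0 -5.1 1;-0.03 -0.78 0 0 0 -5.1 1;-0.03 -0.78 0 0 0 -5.1 1;-0.03 -0.78 0 0 0 -5.1 1;-0.03 -0.78 0 0 0 -5.1 1;-0.03 -0.78 0 0 0 -5.1 1;-0.03 -0.78 0 0 0 -5.1 1;-0.03 -0.78 0 0 0 -5.1 1;-0.03 -0.78 0 0 0 -5.1 1;-0.03 -0.78 0 0 0 -5.1 1;-0.03 -0.78 0 0 0 -5.1 1;0 -0.4 0 0 0 -2.6 1;0 0 0 0 0 0 1",
)

```text
t: 15.8
ee_pos: [0.4688, 0.0621, 0.0354]
tcp_rot: [[-0.023, 1.0, 0.003], [1.0, 0.023, 0.001], [0.001, 0.003, -1.0]]
force: [0.2, 3.1, 7.5]
width: 0.195
finger_force: 15.0
```

jog_arm(
  commands="0.8 0.4 0 0 0 0 1;0.8 0.4 0 0 0 0 1;0.8 0.4 0 0 0 0 1;0.8 0.4 0 0 0 0 1;0.8 0.4 0 0 0 0 1;0.8 0.4 0 0 0 0 1;0 0 0 0 0 0 1",
)

```text
t: 16.5
ee_pos: [0.4918, 0.1095, 0.0353]
tcp_rot: [[-0.024, 1.0, 0.001], [1.0, 0.024, -0.002], [-0.002, 0.001, -1.0]]
force: [-1.0, -2.8, 6.6]
width: 0.199
finger_force: 15.0
```

```bash
python3 - <<'E'
from h import *
o=get_obs();print(o['ee_pos'],o['force'],o['qpos'])
im=eyes.snapshot("scene")[:,:,::-1]; cv2.imwrite("pics/turned.png",cv2.resize(im[115:265,205:405],(800,600),interpolation=cv2.INTER_CUBIC))
E
```

```text
[0.49178784 0.10950699 0.03528278] [-0.99364463 -2.75707323  6.56541785] [-0.01980316  0.19981169  1.93705257 -0.00248956  1.00325667 -0.04207248]
```

View pics/turned.png

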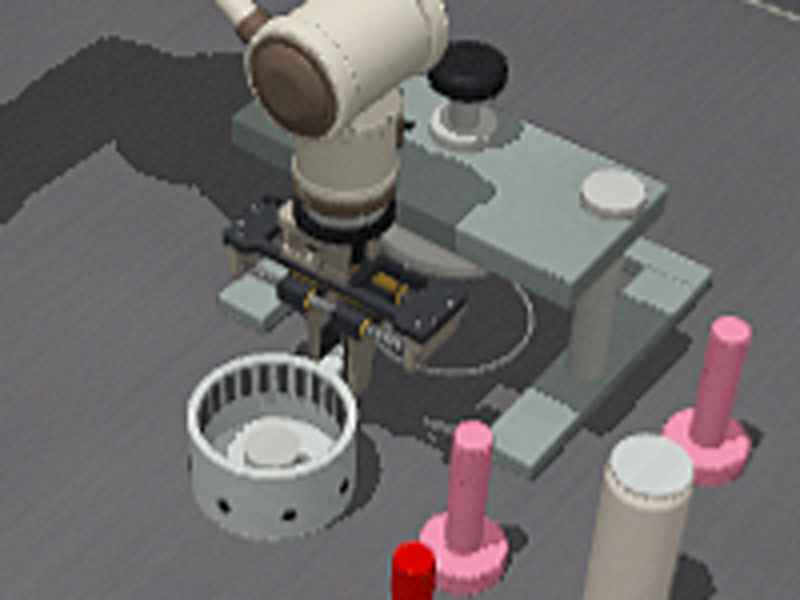

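jog_arm(
  commands="0 0 0 0 0 0 4;0 0 0 0 0 0 5;0 0 0 0 0 0 5;0 0 0 0 0 0 5;0 0 0 0 0 0 5;0 0 0 0 0 0 5;0 0 -2 0 0 0 5;0 0 -4 0 0 0 5;0 0 -4 0 0 0 5;0 0 -4 0 0 0 6;-3.5 0 -1 0 0 0 7;-3.5 0 0 0 0 0 8;-3.5 0 0 0 0 0 8;-3.5 0 0 0 0 0 8;-3.5 0 0 0 0 0 8;-3.5 0 0 0 0 0 8;0 0 0 0 7.5 0 8;0 0 0 0 7.5 0 8;0 0 0 0 7.5 0 8;0 0 0 0 0 0 8",
)

```text
t: 18.55
ee_pos: [0.4949, -0.1022, 0.1827]
tcp_rot: [[-0.016, 1.0, -0.009], [0.923, 0.018, 0.385], [0.385, -0.002, -0.923]]
force: [-0.4, 0.5, 0.1]
width: 0.868
finger_force: 0.0
```

```bash
python3 - <<'E'
from h import *
o=get_obs();print(o['ee_pos'],o['qpos'])
print(onz("scene",(272.5/4-.5+205,412.5/4-.5+115),.075))
im=eyes.snapshot("top")[:,:,::-1]; cv2.imwrite("pics/lean.png",cv2.resize(im[140:290,180:380],(800,600),interpolation=cv2.INTER_CUBIC))
E
```

```text
[ 0.49488234 -0.10221624  0.18269036] [-0.64753247  0.1357589   1.73756651  0.30655903  1.52436727 -0.71941895]
[0.49446689 0.02231969 0.075     ]
```

View pics/lean.png

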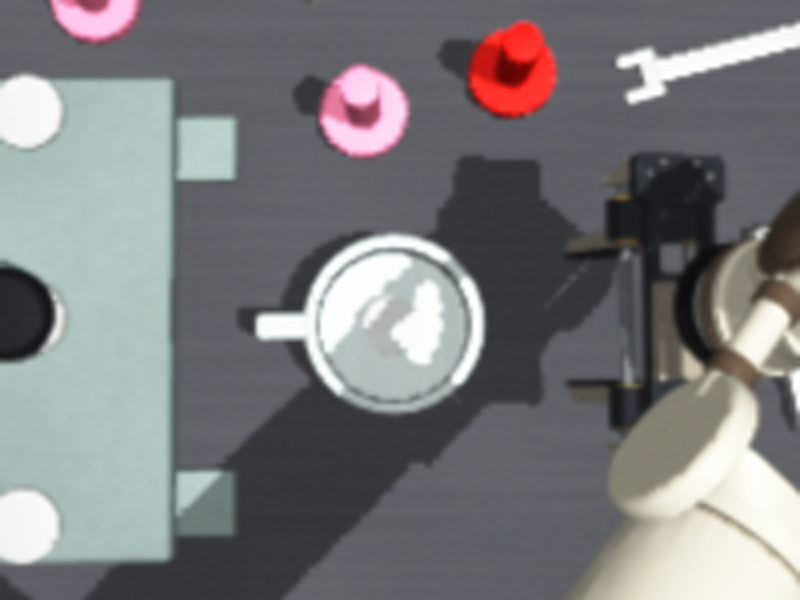

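The drum now stands at (395,323) with its ear pointing straight at the press (257,325). I finish the lean and lower behind the drum.

jog_arm(
  commands="0 0 0 0 7.5 0 8;0 0 0 0 7.5 0 8;0 0 0 0 7.4 0 8;0 0 0 0 0 0 8;-2.2 0 3.2 0 0 0 8;-2.2 0 3.2 0 0 0 8;-2.2 0 3.2 0 0 0 8;-1.6 0 2.6 0 0 0 8;0 0 0 0 0 0 8",
)

```text
t: 19.5
ee_pos: [0.4925, -0.0681, 0.0376]
tcp_rot: [[-0.015, 1.0, -0.023], [0.707, 0.027, 0.706], [0.707, -0.006, -0.708]]
force: [-0.2, -0.2, 0.3]
width: 0.869
finger_force: 0.0
```

```bash
python3 - <<'E'
from h import *
o=get_obs();print(o['ee_pos'],o['qpos'],o['force'])
T=lambda u,v,z:onz("top",((u+.5)/4-.5+180,(v+.5)/4-.5+140),z)
a=T(395,323,.075);b=T(257,326,.07);print(a,b,np.degrees(np.arctan2(*(b-a)[:2][::-1])))
E
```

```text
[ 0.49250829 -0.06813537  0.03757603] [-0.74196223  0.53278876  1.72140323  0.53064381  1.50712347 -0.973826  ] [-0.16107429 -0.22833527  0.32156926]
[0.4926735  0.02019162 0.075     ] [0.48969989 0.12098102 0.07      ] 91.68991698665737
```

jog_arm(
  commands="0.3 0 1.1 0 0 0 8;0.7 0 0.7 0 0 0 8;0.7 0 0.7 0 0 0 8;0.7 0 0.7 0 0 0 8;1 0.02 1 0 0 0 8;1 0.02 1 0 0 0 8;1 0.02 1 0 0 0 8;1 0.02 1 0 0 0 8;1 0.02 1 0 0 0 8;1 0.02 1 0 0 0 8;1 0.02 1 0 0 0 8;1 0.02 1 0 0 0 8;1 0.02 1 0 0 0 8;1 0.02 1 0 0 0 8;1 0.02 1 0 0 0 8;0.7 0 0.7 0 0 0 8;0.5 0 0.5 0 0 0 8;0 0 0 0 0 0 8",
)

```text
t: 21.3
ee_pos: [0.4927, 0.1408, 0.0345]
tcp_rot: [[-0.018, 1.0, -0.015], [0.709, 0.023, 0.705], [0.705, 0.002, -0.709]]
force: [1.1, -0.6, 1.2]
width: 0.873
finger_force: 0.7
```

```bash
python3 - <<'E'
from h import *
o=get_obs();print(o['ee_pos'],o['qpos'],o['force'])
im=eyes.snapshot("scene")[:,:,::-1]; cv2.imwrite("pics/push.png",cv2.resize(im[105:255,225:425],(800,600),interpolation=cv2.INTER_CUBIC))
E
```

```text
[0.49268475 0.14082138 0.03445557] [-0.41157804  0.39071973  1.93927777  0.72841725  1.29412632 -0.81940374] [ 1.14124085 -0.58860462  1.20291134]
```

View pics/push.png

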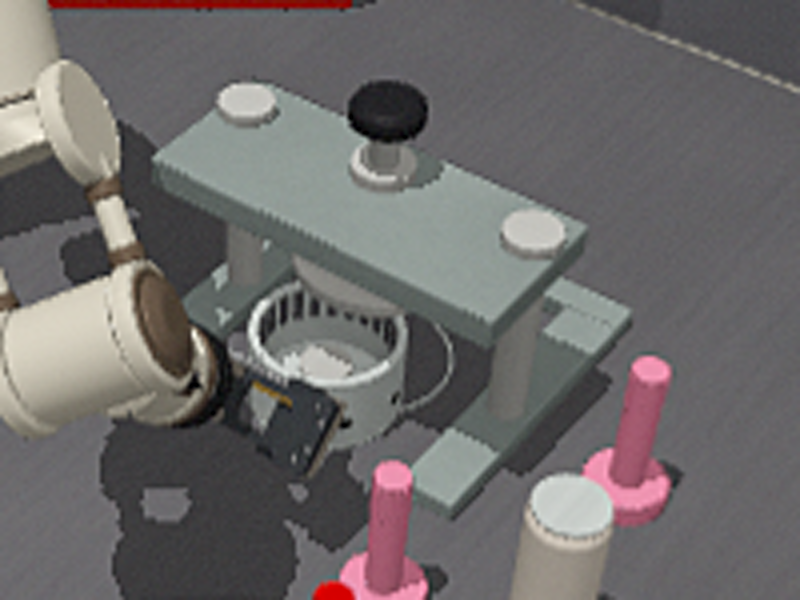

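```bash
cat >> h.py <<'E'
def crop(org,uv): return ((uv[0]+.5)/4-.5+org[0],(uv[1]+.5)/4-.5+org[1])
def rimfit(org,L,z=.075,R=.065):
    from scipy.optimize import least_squares
    p=np.array([onz("scene",crop(org,q),z)[:2] for q in L])
    s=least_squares(lambda c:np.linalg.norm(p-c,axis=1)-R,p.mean(0)); return s.x,np.round(s.fun*1e3,1)
def holeang(org,uv,c,R=.065):
    o,d=ray("scene",crop(org,uv)); a=d[:2]@d[:2];e=o[:2]-c;b=e@d[:2];t=(-b-np.sqrt(b*b-a*(e@e-R*R)))/a
    p=o+t*d; return np.degrees(np.arctan2(p[1]-c[1],p[0]-c[0])),p[2]
E
python3 - <<'E'
from h import *
print(rimfit((225,105),[(248,330),(260,300),(290,281),(408,340),(395,368),(372,384),(340,391)]))
print(rimfit((205,115),[(187,412),(357,408),(272,354),(272,470),(205,448),(340,448)]))
c0=np.array([.4701,-.0245]);c1=np.array([.4940,.0215]);c=rimfit((225,105),[(248,330),(260,300),(290,281),(408,340),(395,368),(372,384),(340,391)])[0]
for org,cc,L in(((225,115),c0,[(55,510),(110,540),(170,532)]),((205,115),c1,[(222,507),(290,515),(344,487)]),((225,105),c,[(345,424),(395,400)])):
    print([holeang(org,q,cc) for q in L])
E
```

```text
(array([0.49534067, 0.19395803]), array([-0.7,  2.2,  5.1,  0.4,  1.4,  2.8,  2.6]))
(array([0.49311975, 0.02452228]), array([-0.1, -0.7, -4.8, -3.5, -1.4, -0.7]))
[(np.float64(-109.6075464026899), np.float64(0.025544783110137637)), (np.float64(-62.202910583724965), np.float64(0.026091436404356072)), (np.float64(-21.536231799678326), np.float64(0.02654075967298586))]
[(np.float64(-85.82886410759012), np.float64(0.027296276376921558)), (np.float64(-38.22634014615343), np.float64(0.029586331244543462)), (np.float64(7.8848472852498555), np.float64(0.027246724637381314))]
[(np.float64(-39.375678414829835), np.float64(0.03434671028738645)), (np.float64(7.664869019150709), np.float64(0.03166100506937841))]
```

The drum is at about (0.494, 0.197) with yaw about 91°, from the wall holes at (345,424) and (395,400). The final 63 mm goes slowly.

jog_arm(
  commands="0.4 0 0.4 0 0 0 8;0.6 -0.02 0.6 0 0 0 8;0.6 -0.02 0.6 0 0 0 8;0.6 -0.02 0.6 0 0 0 8;0.6 -0.02 0.6 0 0 0 8;0.6 -0.02 0.6 0 0 0 8;0.4 -0.02 0.4 0 0 0 8;0.3 0 0.3 0 0 0 8;0.2 0 0.2 0 0 0 8;0.1 0 0.1 0 0 0 8;0 0 0 0 0 0 8;0 0 0 0 0 0 8",
)

```text
t: 22.55
ee_pos: [0.4899, 0.2022, 0.0338]
tcp_rot: [[-0.016, 1.0, -0.015], [0.708, 0.022, 0.705], [0.706, 0.001, -0.709]]
force: [0.1, -5.2, 1.0]
width: 0.871
finger_force: 2.4
```

```bash
python3 - <<'E'
from h import *
o=get_obs();print(o['ee_pos'],o['qpos'],o['force'])
a=eyes.snapshot("scene")[105:255,225:425,::-1]; b=eyes.snapshot("top")[165:265,150:250,::-1]
a=cv2.resize(a,(800,600),interpolation=cv2.INTER_CUBIC)
cv2.imwrite("pics/pushed.png",a); cv2.imwrite("top_pushed.png",b)
E
```

```text
[0.48991424 0.20215153 0.03384904] [-0.29501354  0.37349203  1.96565119  0.79154341  1.22984375 -0.76065029] [ 0.08330551 -5.20412957  1.00620053]
```

View pics/pushed.png

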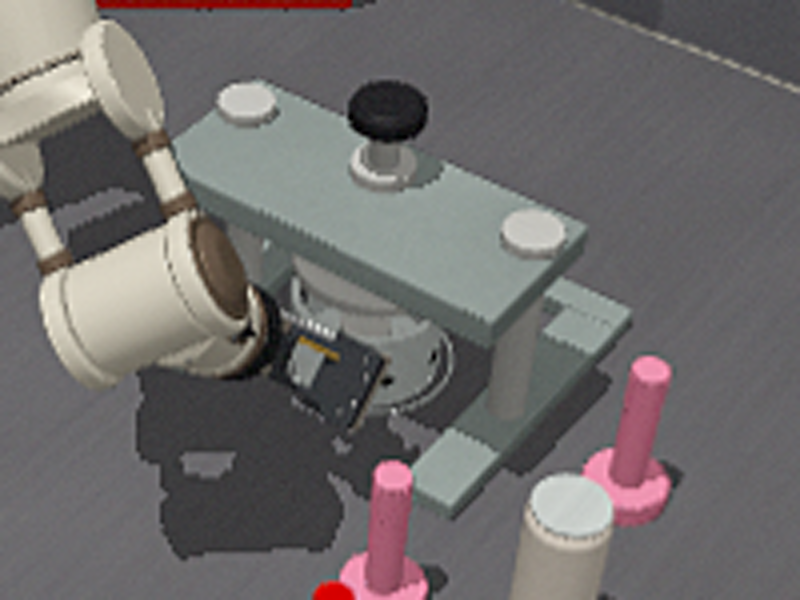

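The drum's foot fills the scribed circle, with the hole marks near (435,355) and (385,380). I retreat and check numerically.

jog_arm(
  commands="-0.5 0 -0.5 0 0 0 8;-1.4 0 -1.4 0 0 0 8;-2 0 -2 0 0 0 8;-2.5 0 -2.5 0 0 0 7;-2.5 0 -2.5 0 0 0 6;-2.5 0 -2.5 0 0 0 5;-2.5 0 -2.5 0 0 0 4;-2.5 0 -2.5 0 0 0 3;0 0 -3.5 0 0 0 2;0 0 -3.5 0 0 0 1;1 0 -2.5 0 -7.5 0 0;0 0 0 0 -7.5 0 0;0 0 0 0 -7.5 0 0;0 0 0 0 -7.5 0 0;0 0 0 0 -7.5 0 0;0 0 0 0 -7.5 0 0;0 0 0 0 0 0 0",
)

```text
t: 24.35
ee_pos: [0.4951, -0.0861, 0.1079]
tcp_rot: [[-0.028, 1.0, -0.002], [1.0, 0.028, -0.002], [-0.002, -0.002, -1.0]]
force: [-0.1, -0.5, 0.2]
width: 0.004
finger_force: 0.0
```

```bash
python3 - <<'E'
from h import *
np.set_printoptions(precision=4,suppress=True)
o=get_obs();print(o['ee_pos'],o['qpos'],o['tcp_rot'][:,1])
im=eyes.snapshot("scene")[:,:,::-1].copy(); cv2.imwrite("scene_ret.png",im)
tp=eyes.snapshot("top")[:,:,::-1].copy(); cv2.imwrite("top_ret.png",tp)
# dark hole blobs on drum lower wall
hs=cv2.cvtColor(im,cv2.COLOR_BGR2GRAY); x0,y0,x1,y1=293,175,342,212
bh=cv2.morphologyEx(hs,cv2.MORPH_BLACKHAT,np.ones((7,7),np.uint8))[y0:y1,x0:x1]
n,l,st,ce=cv2.connectedComponentsWithStats((bh>40).astype(np.uint8))
for c in(np.array([.491,.2605]),):
  for i in range(1,n):
    a,z=holeang((0,0),((ce[i][0]+x0+.5)*4-.5,(ce[i][1]+y0+.5)*4-.5),c); print(ce[i]+[x0,y0],st[i][4],a,z)
# drum foot outline: bright mask below press; list lowest bright pixel per column
for u in range(298,340,4):
    col=hs[175:215,u]; print(u,col.tolist())
E
```

```text
[ 0.4951 -0.0861  0.1079] [-0.4115  0.084   1.9004 -0.0026  1.1581 -0.4385] [ 0.9996  0.0281 -0.0019]
[300.7692 177.6923] 13 -111.8876904286916 0.09884671589440619
[313. 175.] 1 -69.65234198680044 0.13625995059534557
[315.  175.5] 2 -63.97376133653158 0.13568555312176345
[319.6 177.7] 10 -50.830973858338865 0.12791385340105954
[319.5 175. ] 2 -51.73158688534114 0.1391256608230269
[323. 175.] 1 -41.96672374873644 0.13837432017546158
[305. 179.] 1 -93.73679020911572 0.1074038062201107
[307. 180.] 1 -86.71755107658241 0.1075719480184798
[330.8    181.8667] 15 -14.359125291824933 0.09865439830532274
[309. 181.] 1 -80.20783722862593 0.10680529531096328
[325. 181.] 1 -34.44335867147769 0.1115396666229389
[327. 182.] 1 -27.85412734247558 0.10497469300014095
[300. 185.] 1 -114.35949107985512 0.06461371319751485
[333. 185.] 1 -2.8292459639278342 0.0770314660072553
[336.8333 188.1667] 6 nan nan
[297. 189.] 3 nan nan
[310. 187.] 1 -76.02072101833133 0.0828231542592539
[333.439 197.122] 41 9.164512968134424 0.011714600419804766
[294.25 191.25] 4 nan nan
[297. 194.] 1 nan nan
[305.875 198.125] 8 
[... 1914 characters left out ...]
30 [157, 159, 127, 97, 96, 98, 95, 94, 93, 76, 122, 149, 145, 124, 120, 118, 119, 121, 118, 119, 119, 116, 115, 117, 118, 118, 122, 92, 55, 97, 114, 78, 59, 62, 59, 56, 99, 109, 102, 100]
334 [155, 157, 158, 160, 126, 94, 98, 97, 93, 91, 92, 98, 113, 114, 114, 116, 122, 89, 86, 110, 110, 82, 59, 52, 52, 54, 99, 114, 79, 52, 61, 58, 64, 60, 57, 59, 57, 48, 90, 120]
338 [158, 157, 156, 152, 157, 159, 124, 99, 95, 95, 96, 93, 96, 63, 53, 54, 54, 54, 78, 85, 83, 88, 62, 60, 55, 60, 61, 63, 62, 60, 60, 59, 58, 59, 58, 77, 93, 152, 162, 157]h.py:20: RuntimeWarning: invalid value encountered in sqrt
  o,d=ray("scene",crop(org,uv)); a=d[:2]@d[:2];e=o[:2]-c;b=e@d[:2];t=(-b-np.sqrt(b*b-a*(e@e-R*R)))/a
```

```bash
python3 - <<'E'
from h import *
q=lambda L:[((u+.5)*4-.5,(v+.5)*4-.5) for u,v in L]
print("line",rimfit((0,0),q([(298,198.7),(302,202.7),(306,205.2),(314,207.3),(318,207.3),(322,207.3),(326,206),(330,205),(334,202)]),0,.071))
print("foot",rimfit((0,0),q([(302,201.5),(306,203.7),(314,205.5),(318,205.5),(322,205.3),(326,204),(330,201.8),(334,196)]),0,.065))
E
```

```text
line (array([0.49232003, 0.26285453]), array([ 0.2, -0. ,  0.7,  0.2, -1. ,  0.3, -1.5,  1.1,  0.6]))
foot (array([0.48769424, 0.26215628]), array([ 0.5,  0.3, -0.6, -1. ,  0.5,  0.2,  0.5, -0.1]))
```

The drum is within about 5 mm of the circle's centre and the ear within about 2° of the pointer. Now the knob, with shut fingers.

jog_arm(
  commands="0 0 -3.7 0 0 0 0;0 0 -3.7 0 0 0 0;0 0 -3.7 0 0 0 0;0 0 -3.7 0 0 0 0;0 0 -3.7 0 0 0 0;0 0 -3.7 0 0 0 0;3.45 0.05 0 0 0 0 0;3.45 0.05 0 0 0 0 0;3.45 0.05 0 0 0 0 0;3.45 0.05 0 0 0 0 0;3.45 0.05 0 0 0 0 0;3.45 0.05 0 0 0 0 0;3.45 0.05 0 0 0 0 0;3.45 0.05 0 0 0 0 0;3.45 0.05 0 0 0 0 0;3.45 0.05 0 0 0 0 0;0 0 2 0 0 0 0;0 0 1 0 0 0 0;0 0 0 0 0 0 0",
)

```text
t: 26.35
ee_pos: [0.4927, 0.2546, 0.2971]
tcp_rot: [[-0.021, 1.0, -0.006], [1.0, 0.021, -0.003], [-0.002, -0.006, -1.0]]
force: [-0.7, 0.3, -0.6]
width: 0.004
finger_force: 0.0
```

jog_arm(
  commands="0.5 -0.2 1 0 0 0 0;0 0 0.8 0 0 0 0;0 0 0.5 0 0 0 0;0 0 0.5 0 0 0 0;0 0 0.5 0 0 0 0;0 0 0.5 0 0 0 0;0 0 0.5 0 0 0 0;0 0 0.5 0 0 0 0;0 0 0.5 0 0 0 0;0 0 0.3 0 0 0 0;0 0 0 0 0 0 0",
)

```text
t: 27.45
ee_pos: [0.4913, 0.2609, 0.2442]
tcp_rot: [[-0.023, 1.0, 0.001], [1.0, 0.023, -0.002], [-0.002, 0.001, -1.0]]
force: [-0.2, -0.3, 2.4]
width: 0.007
finger_force: 1.3
```

jog_arm(
  commands="0 0 0.2 0 0 0 0;0 0 0.2 0 0 0 0;0 0 0.2 0 0 0 0;0 0 0.1 0 0 0 0;0 0 0 0 0 0 0",
)

```text
t: 27.95
ee_pos: [0.4913, 0.2609, 0.2373]
tcp_rot: [[-0.023, 1.0, 0.001], [1.0, 0.023, -0.002], [-0.002, 0.0, -1.0]]
force: [-1.7, -1.1, 4.7]
width: 0.002
finger_force: 2.3
```

jog_arm(
  commands="0 0 0.1 0 0 0 0;0 0 0.1 0 0 0 0;0 0 0.1 0 0 0 0;0 0 0 0 0 0 0",
)

```text
t: 28.35
ee_pos: [0.4913, 0.2609, 0.2363]
tcp_rot: [[-0.023, 1.0, 0.001], [1.0, 0.023, -0.002], [-0.002, 0.001, -1.0]]
force: [-5.9, -2.2, 14.5]
width: 0.004
finger_force: 6.9
```

The force rose to 14.5 N with the tip stopped at z 0.236, so the foot is on the rim. I back off and check.

jog_arm(
  commands="0 0 -0.5 0 0 0 0;0 0 -2 0 0 0 0;0 0 -4 0 0 0 0;0 0 -4 0 0 0 0;-4 0 -3 0 0 0 0;-4 0 0 0 0 0 0;-4 0 0 0 0 0 0;-4 0 0 0 0 0 0;-4 0 0 0 0 0 0;-4 0 0 0 0 0 0;0 0 0 0 0 0 0;0 0 0 0 0 0 0",
)

```text
t: 29.55
ee_pos: [0.4968, 0.0208, 0.3687]
tcp_rot: [[-0.021, 1.0, -0.0], [1.0, 0.021, -0.001], [-0.001, -0.0, -1.0]]
force: [0.3, 0.2, 0.1]
width: 0.003
finger_force: 0.0
```

```bash
python3 - <<'E'
from h import *
print(get_obs()['ee_pos'])
a=cv2.imread("scene_ret.png"); b=eyes.snapshot("scene")[:,:,::-1].copy()
g=cv2.cvtColor(b,cv2.COLOR_BGR2GRAY)
for n,(x0,y0,x1,y1) in dict(drum=(300,190,340,212),tray=(130,280,230,380)).items():
    print(n,np.abs(a[y0:y1,x0:x1].astype(int)-b[y0:y1,x0:x1]).mean())
m=(b.max(2)<50).astype(np.uint8);m[:110]=0;m[170:]=0;m[:,:295]=0;m[:,345:]=0
ys,xs=np.nonzero(m)
for ram in(0,.036,.04): print(ram,proj("scene",(.4915,.261,.263-ram)))
n,l,st,ce=cv2.connectedComponentsWithStats(m);print([(st[i],ce[i]) for i in range(1,n) if st[i][4]>30])
E
```

```text
[0.4967513  0.02081182 0.36871534]
drum 13.108712121212122
tray 3.1713666666666667
0 [321.198504   129.86603354]
0.036 [320.42125781 139.55334006]
0.04 [320.33681764 140.60705514]
[(array([312, 134,  19,  15, 214], dtype=int32), array([321.05140187, 140.55140187]))]
```

```bash
python3 - <<'E'
from h import *
b=eyes.snapshot("scene")[:,:,::-1].copy();g=cv2.cvtColor(b,cv2.COLOR_BGR2GRAY);a=cv2.cvtColor(cv2.imread("scene_ret.png"),cv2.COLOR_BGR2GRAY)
for im in(a,g):
    for x0,y0 in((301,193),(316,195)):
        w=im[y0:y0+10,x0:x0+10].astype(int); w=np.clip(np.median(w)-20-w,0,None); yy,xx=np.mgrid[y0:y0+10,x0:x0+10]; print((w*xx).sum()/w.sum(),(w*yy).sum()/w.sum(),end=" | ")
    print(im[196:212,314].tolist())
E
```

```text
305.91636363636366 198.0890909090909 | 321.1727078891258 199.89765458422175 | [136, 136, 134, 132, 130, 132, 133, 132, 133, 136, 113, 162, 134, 97, 99, 101]
305.9356270810211 198.04661487236405 | 321.18125 199.90625 | [123, 120, 123, 119, 118, 120, 117, 122, 121, 127, 98, 119, 89, 55, 60, 63]
```

The drum's holes and its edge have not moved, so the picture difference is only a shadow. The knob is at the ram 0.040 position, so I hand in.

```bash
python3 -c "
from workcell import order; print(order.job_done())"
```

```text
the job is handed in; nothing more can be done
None
```

I handed the job in at about 30 s, verdict not shown: by my checks the shaft stands in the tray, the drum is within about 5 mm of the circle's centre with its ear within about 2° of the pointer, and the press foot is on the rim (ram about 0.040).

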